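Fit a centrifuge rotor and spin it by hand

ROBOT

A 6-joint arm with a two-finger parallel gripper is mounted at the origin on the work surface. World frame = base frame: x ahead of the robot, y to its left, z up, the work surface at z = 0. Lengths are in m, angles in rad, forces in N, time in s.
With the tool pointing down it reaches from about 0.375 to 0.9 m from the base axis. Payload 3.1 kg.
Tool frame: the origin (TCP) lies between the finger pads; the fingertips stand 8 mm ahead of it and the grasp point (between the pads) lies 11 mm behind it (manip.tip_extent is the distance from the TCP to the fingertips, in m); z points along the fingers, x is the direction in which the jaws open and shut, and the axes are right-handed (so a half turn about z gives the same grasp; the last joint's range is limited). The gripper opens to 85 mm and grips with 20 to 120 N. Pads are 22 mm wide; open, the fingers measure 114 mm over their backs; the gripper's body (76 mm by 85 mm) begins 54 mm behind the grasp point. The pads swing forward as they close: fully open they stand 13 mm farther back than shut.
Start: joints at [-1.377, 0.527, 1.433, -0, 1.181, -0.178], TCP at [0.228, -0.582, 0.239] pointing down, gripper open.
Joint ranges: [-3.08, 3.08], [-0.75, 2.2], [0.22, 2.44], [-1.43, 4.57], [0, 2.65], [-2.85, 2.85]. Speed limits (rad/s): [2.79, 2.79, 3.14, 3.14, 3.14, 3.14].

INTERFACE

Orientations are given as a unit quaternion [x, y, z, w].
In Python, from station import manip gives the robot as it stands.
- The arm moves only by the tool move_arm, never from a script. Its argument "deltas" is a list that holds one entry, the list of rows, each a list of 4 numbers: the shift along the tool's x, y, z in m, then the turn about the tool's z in degrees. A call has 1 to 20 rows; each row is the pose to reach, as a shift and turn from the pose measured when the call began, along the tool's axes at that moment; what a row does not reach only later rows make up. A row lasts 1/12 s, in which the tool goes at most 41.7 mm and 7.16 degrees, less where a joint would pass 70% of its speed; a pose out of reach is approached as far as the arm can. A call with a gripper value outside its range is refused whole. "gripper" is the opening, from 0 (shut) to 1 (fully open), set as the call begins (left out, the last holds). The fingers move at their own pace and stop on an object; "squeeze" is the grip in N (left out, the last holds). Time passes only in rows, so rows that repeat a pose let the fingers close. It gives the time, the measured TCP pose, the force and the opening at its end, in the units of the state.
- manip.sense(): the state, without advancing time (a new reading comes with each control period).
- manip.snapshot(name): name is "side" or "top"; returns a dict with "img" (420x560x3 uint8, red, green, blue), "vertical_fov" (degrees; the focal length in pixels is half the picture's height over the tangent of half this angle, whatever the lens; pixels are square), "cx", "cy" (the principal point, pixels), "origin" and "orientation" of the camera in the world. Camera axes: x right, y down, z forward; pixel columns grow to the right and rows downward; lengths in m; the calibration is good to about 2 mm. A picture is of the moment at which its call begins. There is no depth.
- manip.sign_off(): hands the job in, once; it reports no verdict.
The state is a dict: "t": time; "q": joint angles; "qd": joint speeds; "tau": joint torques, N m; "tcp_pos": TCP position; "tool_rot": TCP orientation; "force": force on the tool from outside, world axes, zero at the start; "ft_torque": the same for the moment, N m; "finger_gap": opening from 0.0 (shut) to 1.0 (fully open).
Only numpy, scipy, OpenCV 4.12 (cv2) and the standard library are available. Lean on these libraries where they do the work, as an engineer would, in place of code of your own. Each camera call takes 0.05 s, during which the arm holds its last target.

TASK

Fit the blue rotor onto the centrifuge's drive spindle: feel for the angle at which it drops over the square, then press it gently but fully home. Then turn the seated rotor by hand, for instance by pushing its arms round with a closed gripper, anticlockwise (seen from above) by one full turn and a little more to check that it runs free, then let go and leave it standing still, still fully home on the spindle. Do not force the spindle or lean on the centrifuge, and leave the bottle, the spectacle case and the carton alone.

Things in the scene. Friction and masses are not known exactly. Their poses are not given: they have to be found in the camera images.
- rotor: Blue four-arm rotor, 0.28 to 0.42 kg, 68 mm tall. Origin: centre of its underside, z up; it starts flat on the table. Hub radius 28, 0 to 38 high, with a black bar grip on top. Under the hub, on the axis, a square socket 15.5 wide, 34 deep, sides along the rotor's x and y. Arms lie at 45, 135, 225, 315 degrees from its x, each ending in a tube cup of radius 14 centred at radius 88, 0 to 34 high.
- rotor_grip (a point): centre of the black bar grip to take hold of, on the rotor's axis, 60 mm above its underside. The bar is 40 long (rotor's x), 18 thick (y) and 30 tall (38 to 68 above the underside); it is 22 mm above the hub's top and 30 mm above the arms.
- rotor_arm (a point): top middle of one arm (the one at 45 degrees), at radius 65 and 30 mm above the underside. Every arm is 14 wide, 8 to 30 high and reaches to a radius of 84. Between arms there is open space where closed fingers can be put down (at radius 65 to 70, clear of the bar grip) to push an arm sideways round the axis.
- centrifuge: white centrifuge base 250 x 250 x 60 tall, fixed, lid taken off, origin under its centre. A grey ring of radius 112 to 120 stands 16 mm above its top.
- seat (a point): on the spindle's axis at the centre of the centrifuge, 72 mm above the table: where the centre of the rotor's underside lies when fully home, on a steel flange of radius 24 that turns with the spindle. This is a hard stop. more than 60 N between rotor and spindle, in any direction, damages the bearing.
- shoulder (a point): on the axis 20 mm above the seat: top of a brass square, 14 wide, that rises from the seat. Above it a round pilot, diameter 13, 12 tall, its last 6 mm coned to radius 2.5, enters the socket at any angle. The rotor then stops on the square unless turned to agree with it within 0.1 rad (any quarter turn). The square's angle differs each time and no reading gives it: find it by feel.
- collar_top (a point): on the axis 6 mm above the seat: top of a black friction collar of radius 17 as it starts (this point itself stays put). Once keyed, the rotor's underside stops here; its weight does not move the collar. About 8 N in all (weight and push) moves it down to the seat, where it stays.
- spindle (a joint): turning angle of the spindle, rad, 0 at the start whatever the square's angle, growing anticlockwise seen from above, endless either way. Motor drag of 0.09 N m (about 1.4 N at radius 65 mm) holds it while the rotor is turned on it under light pressure, and stops it when let go. A full turn is 6.28; past 6.3 is sure to do.
- bottle: bystander: clear water bottle, diameter 64, 190 tall, origin under its centre
- glasses_case: bystander: black spectacle case, 65 x 160 x 45 tall, origin under its centre
- carton: bystander: orange medicine carton, 50 x 50 x 85 tall, origin under its centre
Things that resemble listed ones, but are neither listed nor needed, are in the scene too. Several things have the shape of the rotor; the one meant has the colours described above.

How it is judged:
On the way, in this order (a step that is already met when the one before it is completed fails the run):
1. the rotor is keyed and pressed fully home on the spindle (within 2 mm) (z of rotor in the frame of seat between -0.003 and 0.002 m and horizontal distance between rotor and seat below 0.004 m and angle between rotor's own z axis and vertical below 0.05 rad), for 0.2 s.
2. the seated rotor has been pushed round anticlockwise until the spindle reads more than 6.0 rad (all of step 1 and value of joint spindle above 6 rad), for 0.1 s.
At the end, for the whole second after the job is handed in: the rotor is fully home on the spindle (underside within 2 mm above the seat, within 4 mm of its axis, upright within 0.05 rad), the spindle reads more than 6.0 rad, and the rotor stands still, released (all of step 2 and angular speed of rotor below 0.1 rad/s and linear speed of rotor below 0.02 m/s); the robot touches nothing.
It fails at once if the rotor is pressed or pushed on the centrifuge or its spindle with more than 60 N (contact force between rotor and centrifuge above 60 N).
It fails at once if the robot pushes on the centrifuge itself with more than 15 N (contact force between the arm and centrifuge above 15 N).
It fails at once if a bystander is moved more than 20 mm (distance of any of bottle, glasses_case, carton from where it was at the start of the episode above 0.02 m).
It also fails if it takes over 72 s, if anything falls off the work surface, if the arm or the gripper's body presses on something with over 40 N, if the wrist force passes 120 N, or if a joint passes its speed limit or range.

## Working session

There is one attempt and no reset: what is moved stays moved. The work goes in short steps, Python scripts to look and compute and a tool call to move; the robot and the scene stay as the last step left them, time stands still between calls to the robot, and variables do not carry over. Pictures are saved under pics/ and viewed, and the job is handed in when it is done.

Besides the shell and the picture viewer there is one more tool, called after ">>>" by a JSON object that holds its "method" and its "body", one argument or row to a line. move_arm: Moves the arm, as the interface text tells. Its arguments: {"type":"object","properties":{"deltas":{"type":"array"},"gripper":{"type":"number"},"squeeze":{"type":"number"}},"required":["deltas"]}

```bash
mkdir -p pics; ls; python3 - <<'E'
from station import manip
import cv2
s=manip.sense()
for k in s: print(k,s[k])
for n in("side","top"):
    d=manip.snapshot(n); cv2.imwrite(f"pics/{n}0.png",d["img"][:,:,::-1])
    print(n,{k:v for k,v in d.items() if k!="img"})
print(manip.tip_extent)
E
```

```text
pics
t 0.0
q [-1.37649231e+00  5.28449775e-01  1.43391855e+00 -2.88555798e-05
  1.18137253e+00 -1.78488865e-01]
qd [ 1.41675580e-03 -5.94600075e-04  1.41603255e-03 -7.53541133e-06
  7.03913219e-05 -3.67962673e-04]
tau [ 3.75680543e-05 -4.42354488e+01 -1.78025347e+01 -3.67575431e-04
  8.28703749e-03 -6.14694216e-07]
tcp_pos [ 0.22752533 -0.58136204  0.23833849]
tool_rot [ 8.25901494e-01 -5.63813416e-01 -7.74846437e-04 -7.43967501e-04]
force [-0.50029052 -0.4855877  -0.38121764]
ft_torque [-0.03962116 -0.00707233 -0.00414883]
finger_gap 1.001792779098995
side {'vertical_fov': 42.77393016345476, 'cx': 271.0638771128991, 'cy': 215.39534449297784, 'origin': array([ 0.72296661, -1.1423544 ,  1.23205015]), 'orientation': array([ 0.92342146,  0.10640298, -0.0339087 , -0.36718035])}
top {'vertical_fov': 46.83202061143275, 'cx': 280.39467379380045, 'cy': 213.65470719789138, 'origin': array([ 0.19506406, -0.05083427,  1.70211266]), 'orientation': array([-0.69382384,  0.71340428, -0.0665524 ,  0.07234353])}
0.008
```

View pics/side0.png

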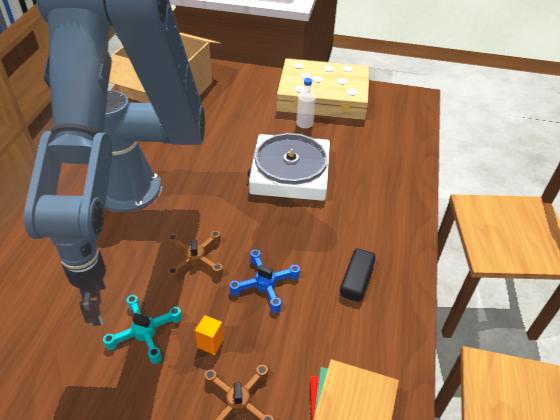

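View pics/top0.png

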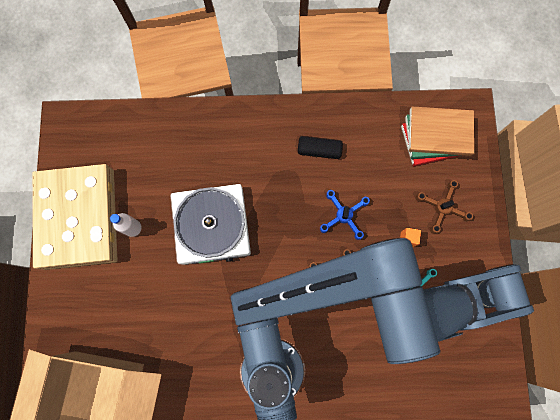

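Candidates in the side view: blue rotor (265,281), teal rotor (143,328), brown rotors (194,252) and (238,393). The one described is the blue one; close crops follow to check it.

```bash
cat > h.py <<'E'
import numpy as np, cv2
from scipy.spatial.transform import Rotation as R
from station import manip
def cam(n):
    d=manip.snapshot(n); h=d["img"].shape[0]
    d["f"]=h/2/np.tan(np.radians(d["vertical_fov"])/2); d["M"]=R.from_quat(d["orientation"]).as_matrix(); return d
def proj(d,P):
    p=(np.atleast_2d(P)-d["origin"])@d["M"]
    return np.c_[d["cx"]+d["f"]*p[:,0]/p[:,2], d["cy"]+d["f"]*p[:,1]/p[:,2]]
def ray(d,uv,z):
    v=d["M"]@np.array([(uv[0]-d["cx"])/d["f"],(uv[1]-d["cy"])/d["f"],1]); return d["origin"]+v*(z-d["origin"][2])/v[2]
def crop(d,c,w,k,name):
    x,y=int(c[0]-w),int(c[1]-w*.75); 
    a=d["img"][max(y,0):y+int(1.5*w),max(x,0):x+2*w,::-1]
    cv2.imwrite("pics/"+name,cv2.resize(a,None,fx=k,fy=k,interpolation=cv2.INTER_CUBIC)); print(name,"off",max(x,0),max(y,0),"k",k)
E
python3 - <<'E'
from h import *
s=cam("side");t=cam("top")
crop(s,(265,281),45,8,"cs.png");crop(t,(346,214),35,10,"ct.png")
crop(s,(291,158),50,8,"cs_c.png");crop(t,(209,222),50,8,"ct_c.png")
for d,uv in((s,(265,281)),(t,(346,214))): print(ray(d,uv,.03))
for d,uv in((s,(291,157)),(t,(209,222))): print(ray(d,uv,.09))
E
```

```text
cs.png off 220 247 k 8
ct.png off 311 187 k 10
cs_c.png off 241 120 k 8
ct_c.png off 159 184 k 8
[ 0.52936604 -0.28114416  0.03      ]
[ 0.52063087 -0.27176772  0.03      ]
[0.50744956 0.18051991 0.09      ]
[0.49476214 0.20037538 0.09      ]
```

```bash
cd pics; python3 -c "
import cv2,numpy as np
a=[cv2.resize(cv2.imread(f),(400,300)) for f in('cs.png','ct.png','cs_c.png','ct_c.png')]
cv2.imwrite('m.png',np.vstack([np.hstack(a[:2]),np.hstack(a[2:])]))"
```

```text
(no output)
```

View pics/m.png

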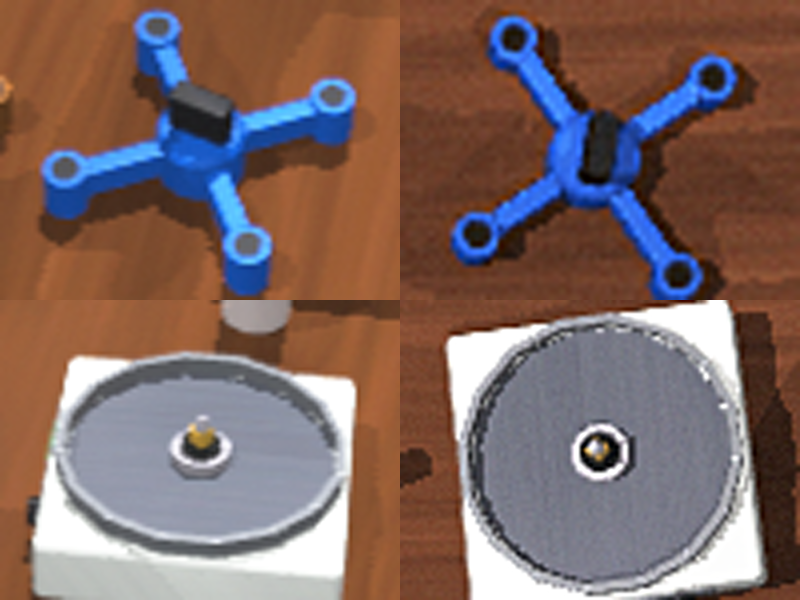

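The crop shows the blue rotor with its black bar and four cups. The centrifuge crop shows the spindle tip at about (291,149) in the side view and (208,221) in the top view. Next I fit the poses.

```bash
cat > fit.py <<'E'
from h import *
from scipy.optimize import least_squares
s=cam("side");t=cam("top")
cs=np.array([(158,28),(333,96),(247,245),(66,168)])/[400/90,300/67]+[220,247]-.0
ct=np.array([(113,38),(312,77),(278,274),(76,234)])/[400/70,300/52]+[311,187]
def cups(p,z=.034):
    a=p[2]+np.radians([45,135,225,315]); return np.c_[p[0]+.088*np.cos(a),p[1]+.088*np.sin(a),np.full(4,z)]
for i in range(4):
    print(ray(s,cs[i],.034).round(4), [ray(t,ct[j],.034).round(4) for j in range(4)][i])
print("means",np.mean([ray(s,c,.034) for c in cs],0),np.mean([ray(t,c,.034) for c in ct],0))
print("radii",[np.linalg.norm(ray(s,cs[i],.034)-ray(s,cs[i-2],.034)).round(4) for i in(0,1)],[np.linalg.norm(ray(t,ct[i],.034)-ray(t,ct[i-2],.034)).round(4) for i in(0,1)])
for z in(.09,.1,.104): print(z,ray(s,(291.2,149.5),z),ray(t,(208.5,221.5),z))
# flange ring centres z=.072
print(ray(s,(241+201/4,120+153/4),.072),ray(t,(159+202/4,184+152/4),.072))
E
python3 fit.py
```

```text
[ 0.4811 -0.1947  0.034 ] [ 0.5948 -0.2215  0.034 ]
[ 0.6018 -0.2222  0.034 ] [ 0.5668 -0.3427  0.034 ]
[ 0.573  -0.3436  0.034 ] [ 0.446  -0.3147  0.034 ]
[ 0.4526 -0.3147  0.034 ] [ 0.4739 -0.1932  0.034 ]
means [ 0.52712114 -0.26879495  0.034     ] [ 0.52039981 -0.26801595  0.034     ]
radii [np.float64(0.175), np.float64(0.1756)] [np.float64(0.1756), np.float64(0.176)]
0.09 [0.50062016 0.21796641 0.09      ] [0.49653136 0.20207343 0.09      ]
0.1 [0.50256707 0.2060552  0.1       ] [0.49466135 0.20050463 0.1       ]
0.104 [0.50334583 0.20129071 0.104     ] [0.49391334 0.19987711 0.104     ]
[0.50609971 0.19536298 0.072     ] [0.49805919 0.2014672  0.072     ]
```

```bash
cat >> h.py <<'E'
def plan(pos,yaw_deg=None):
    """deltas (tool axes, m, deg) from the present pose to TCP pos with tool-x yaw"""
    s=manip.sense(); M=R.from_quat(s["tool_rot"]).as_matrix()
    d=M.T@(np.array(pos)-s["tcp_pos"]); y=np.degrees(np.arctan2(M[1,0],M[0,0]))
    tr=0 if yaw_deg is None else -((yaw_deg-y+180)%360-180)
    print("t",round(s["t"],2),"tcp",s["tcp_pos"].round(4),"yaw",y.round(2),"tilt",np.degrees(np.arccos(-M[2,2])).round(2),"F",s["force"].round(2),"T",s["ft_torque"].round(3),"q6",s["q"][5].round(2),"gap",round(s["finger_gap"],3))
    print("delta",d.round(4),"turn",round(tr,2))
E
python3 -c "
from h import *
plan((.523,-.2685,.16),77)"
```

```text
t 0.3 tcp [ 0.2276 -0.5818  0.239 ] yaw -68.64 tilt 0.04 F [-0.64 -0.07  0.8 ] T [-0.008 -0.016  0.009] q6 -0.18 gap 0.997
delta [-0.1842 -0.3892  0.0791] turn -145.64
```

>>> {"method": "move_arm", "body": {
  "deltas": [
    [[-0.035, -0.075, 0, -28], [-0.07, -0.15, 0, -56], [-0.105, -0.225, 0, -84], [-0.14, -0.3, 0, -112], [-0.184, -0.389, 0.03, -145.6], [-0.184, -0.389, 0.03, -145.6], [-0.184, -0.389, 0.03, -145.6], [-0.184, -0.389, 0.03, -145.6], [-0.184, -0.389, 0.03, -145.6], [-0.184, -0.389, 0.05, -145.6], [-0.184, -0.389, 0.05, -145.6], [-0.184, -0.389, 0.05, -145.6], [-0.184, -0.389, 0.079, -145.6], [-0.184, -0.389, 0.079, -145.6], [-0.184, -0.389, 0.079, -145.6], [-0.184, -0.389, 0.079, -145.6], [-0.184, -0.389, 0.079, -145.6], [-0.184, -0.389, 0.079, -145.6], [-0.184, -0.389, 0.079, -145.6], [-0.184, -0.389, 0.079, -145.6]]
  ],
  "gripper": 1
}}

```text
t: 1.97
tcp_pos: [0.5229, -0.2687, 0.1601]
tool_rot: [0.794, 0.608, 0.0, -0.0]
force: [0.4, -0.1, 0.3]
finger_gap: 1.005
```

```bash
python3 -c "
from h import *
plan((.523,-.2685,.16),77)
s=cam('side');t=cam('top');p=manip.sense()['tcp_pos']
for d,n in((s,'s1'),(t,'t1')):
    print(proj(d,[p,[.523,-.2685,.068]])); crop(d,proj(d,[p])[0],50,7,n+'.png')
a=[cv2.resize(cv2.imread('pics/'+f),(400,300)) for f in('s1.png','t1.png')]
cv2.imwrite('pics/m1.png',cv2.resize(np.hstack(a),None,fx=1,fy=1))"
```

```text
t 1.97 tcp [ 0.5229 -0.2687  0.1601] yaw 74.96 tilt 0.04 F [ 0.4  -0.09  0.27] T [-0.006  0.004  0.019] q6 -1.97 gap 1.005
delta [0.0002 0.     0.0001] turn -2.04
[[264.04277976 246.93130612]
 [263.89047578 268.58548683]]
s1.png off 214 209 k 7
[[349.91147978 205.53744096]
 [346.35927183 211.19714893]]
t1.png off 299 168 k 7
```

View pics/m1.png

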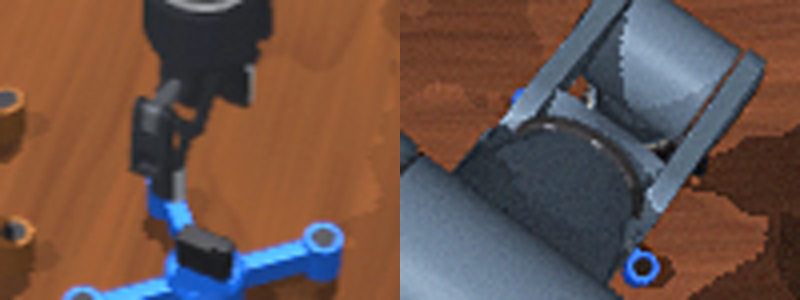

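>>> {"method": "move_arm", "body": {
  "deltas": [
    [[0, 0, 0.03, -1], [0, 0, 0.06, -2], [0, 0, 0.09, -2], [0, 0, 0.109, -2], [0, 0, 0.109, -2], [0, 0, 0.109, -2]]
  ],
  "gripper": 1
}}

```text
t: 2.57
tcp_pos: [0.5224, -0.2683, 0.0503]
tool_rot: [0.786, 0.619, -0.0, -0.001]
force: [1.2, -0.0, 0.6]
finger_gap: 0.999
```

>>> {"method": "move_arm", "body": {
  "deltas": [
    [[0, 0, 0, 0], [0, 0, 0, 0], [0, 0, 0, 0], [0, 0, 0, 0], [0, 0, 0, 0], [0, 0, 0, 0], [0, 0, 0, 0], [0, 0, 0, 0], [0, 0, 0, 0], [0, 0, 0, 0], [0, 0, 0, 0], [0, 0, 0, 0]]
  ],
  "gripper": 0,
  "squeeze": 50
}}

```text
t: 3.57
tcp_pos: [0.523, -0.2687, 0.0513]
tool_rot: [0.786, 0.619, 0.0, -0.001]
force: [-1.9, 0.2, 6.3]
finger_gap: 0.203
```

```bash
python3 -c "
from h import *
plan((.523,-.2685,.16),77)
s=cam('side');t=cam('top');p=manip.sense()['tcp_pos']
for d,n in((s,'s2'),(t,'t2')):
    crop(d,proj(d,[p])[0],50,7,n+'.png')
a=[cv2.resize(cv2.imread('pics/'+f),(400,300)) for f in('s2.png','t2.png')]
cv2.imwrite('pics/m2.png',cv2.resize(np.hstack(a),None,fx=1,fy=1))"
```

```text
t 3.57 tcp [ 0.523  -0.2687  0.0513] yaw 76.46 tilt 0.08 F [-1.95  0.21  6.26] T [ 0.093  0.052 -0.003] q6 -2.0 gap 0.203
delta [ 3.000e-04 -1.000e-04 -1.087e-01] turn -0.54
s2.png off 213 234 k 7
t2.png off 295 174 k 7
```

View pics/m2.png

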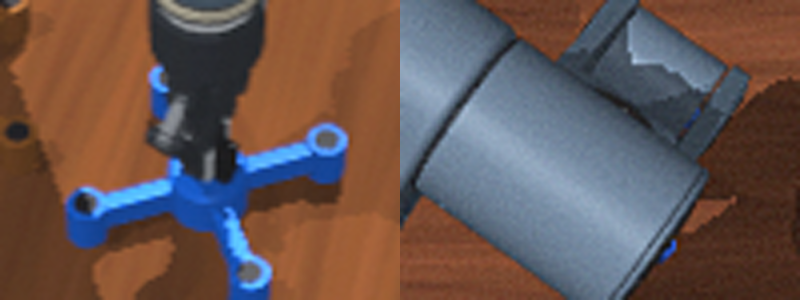

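>>> {"method": "move_arm", "body": {
  "deltas": [
    [[0, 0, -0.02, 0], [0, 0, -0.05, 0], [0, 0, -0.09, 0], [0, 0, -0.13, 0], [0, 0, -0.15, 0], [0, 0, -0.15, 0], [0, 0, -0.15, 0]]
  ]
}}

```text
t: 4.25
tcp_pos: [0.523, -0.2688, 0.2017]
tool_rot: [0.786, 0.619, 0.0, -0.0]
force: [0.6, 0.4, -3.4]
finger_gap: 0.201
```

```bash
python3 -c "
from h import *
plan((.50,.20,.20),76.5)"
```

```text
t 4.25 tcp [ 0.523  -0.2688  0.2017] yaw 76.46 tilt 0.03 F [ 0.57  0.44 -3.44] T [ 0.032  0.004 -0.028] q6 -2.0 gap 0.201
delta [ 0.4504 -0.1321  0.0019] turn -0.04
```

>>> {"method": "move_arm", "body": {
  "deltas": [
    [[0.015, -0.0044, 0, 0], [0.045, -0.0132, 0, 0], [0.08, -0.0235, 0, 0], [0.116, -0.034, 0, 0], [0.152, -0.0446, 0, 0], [0.188, -0.0551, 0, 0], [0.224, -0.0657, 0, 0], [0.26, -0.0763, 0, 0], [0.296, -0.0868, 0, 0], [0.332, -0.0974, 0, 0], [0.368, -0.1079, 0, 0], [0.4, -0.1173, 0, 0], [0.425, -0.1246, 0, 0], [0.442, -0.1296, 0, 0], [0.45, -0.132, 0, 0], [0.45, -0.132, 0, 0], [0.45, -0.132, 0, 0], [0.45, -0.132, 0, 0]]
  ]
}}

```text
t: 5.75
tcp_pos: [0.4994, 0.1985, 0.201]
tool_rot: [0.786, 0.619, -0.001, -0.0]
force: [-0.3, -0.6, -2.4]
finger_gap: 0.202
```

```bash
python3 -c "
from h import *
plan((.50,.20,.20),76.5)
s=cam('side');t=cam('top');p=manip.sense()['tcp_pos']
for d,n in((s,'s3'),(t,'t3')):
    crop(d,proj(d,[p+[0,0,-.03]])[0],50,8,n+'.png')
"
```

```text
t 5.75 tcp [0.4994 0.1985 0.201 ] yaw 76.42 tilt 0.11 F [-0.31 -0.56 -2.36] T [-0.04   0.004 -0.038] q6 -1.16 gap 0.202
delta [0.0016 0.0002 0.001 ] turn -0.08
s3.png off 240 95 k 8
t3.png off 155 178 k 8
```

View pics/s3.png

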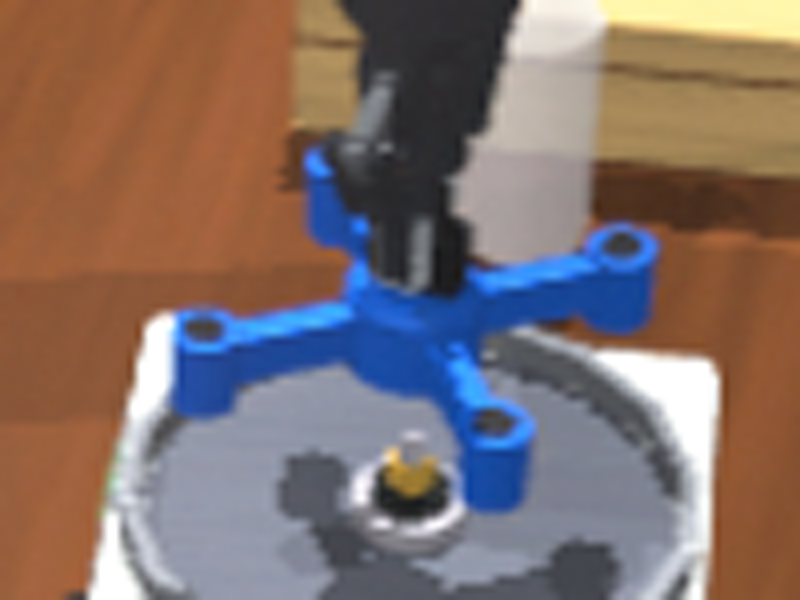

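View pics/t3.png

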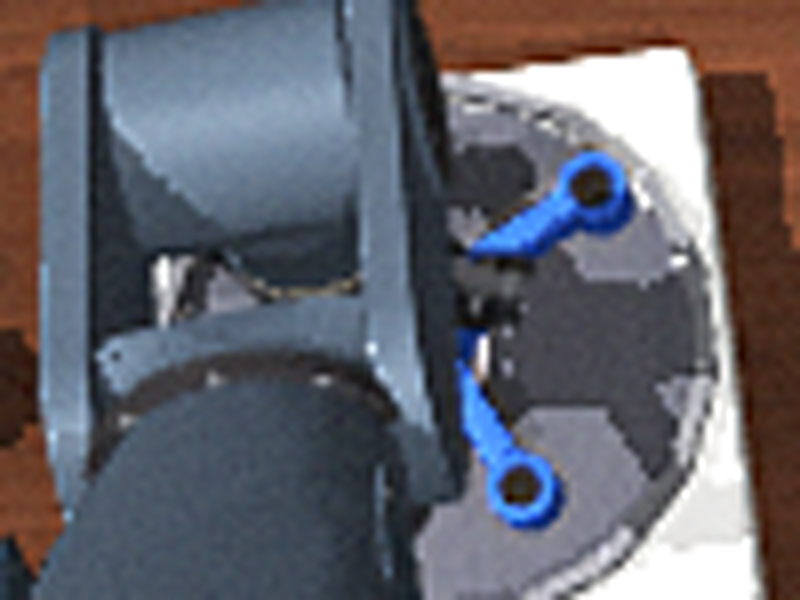

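```bash
cat > fit2.py <<'E'
from h import *
from scipy.optimize import least_squares
s=cam('side');t=cam('top');p=manip.sense()['tcp_pos']
z=p[2]-.0513+.034
f=lambda o,a:(np.array(a,float)+.5)/8-.5+o
S=[ray(s,f([240,95],u),z) for u in((204,329),(621,243),(494,423))]
T=[ray(t,f([155,178],u),z) for u in((590,185),(520,488))]
def fit(P,angs):
    P=np.array(P);
    r=least_squares(lambda v:np.r_[P[:,0]-v[0]-.088*np.cos(v[2]+np.radians(angs)),P[:,1]-v[1]-.088*np.sin(v[2]+np.radians(angs))],[.5,.2,np.radians(-13)])
    return r.x[:2].round(4),np.degrees(r.x[2]).round(1),(np.sqrt(2*r.cost/len(P))*1e3).round(2)
print("side rotor",fit(S,[135,-45,225] if 1 else 0)); 
print("side rotor alt",fit(S,[135,45+270,-135]))
print("top",fit(T,[-45,-135]))
print("spindle side tip",ray(s,f([240,95],(412,436)),.104),"flange",ray(s,f([240,95],(409,503)),.072-.000))
print("spindle top tip .104",ray(t,(208.5-.4,221.5-.4),.104))
E
python3 fit2.py
```

```text
side rotor (array([0.501 , 0.1978]), np.float64(76.8), np.float64(0.65))
side rotor alt (array([0.501 , 0.1978]), np.float64(76.8), np.float64(0.65))
top (array([0.4981, 0.1985]), np.float64(-13.1), np.float64(0.43))
spindle side tip [0.50247151 0.20336525 0.104     ] flange [0.50348286 0.19894716 0.072     ]
spindle top tip .104 [0.49531697 0.20122428 0.104     ]
```

```bash
cat > ov.py <<'E'
from h import *
s=cam('side');t=cam('top')
def ov(d,img,c,cen,name):
    a=cv2.resize(img[c[1]:c[1]+75,c[0]:c[0]+100],None,fx=8,fy=8,interpolation=cv2.INTER_CUBIC)
    th=np.linspace(0,2*np.pi,73)
    for r,z,col in((.112,.076,(0,0,255)),(.12,.076,(0,255,0)),(.024,.072,(255,0,255)),(.0025,.104,(255,255,0))):
        P=np.c_[cen[0]+r*np.cos(th),cen[1]+r*np.sin(th),np.full(73,z)]
        q=((proj(d,P)-c+.5)*8-.5).round().astype(int)
        cv2.polylines(a,[q],True,col,1)
    cv2.imwrite("pics/"+name,a)
import sys
ov(s,cv2.imread("pics/side0.png"),np.array([241,120]),(.5035,.2005),"os%s.png"%sys.argv[1])
ov(t,cv2.imread("pics/top0.png"),np.array([159,184]),(.4955,.2012),"ot%s.png"%sys.argv[1])
E
python3 ov.py 1
```

```text
(no output)
```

View pics/os1.png

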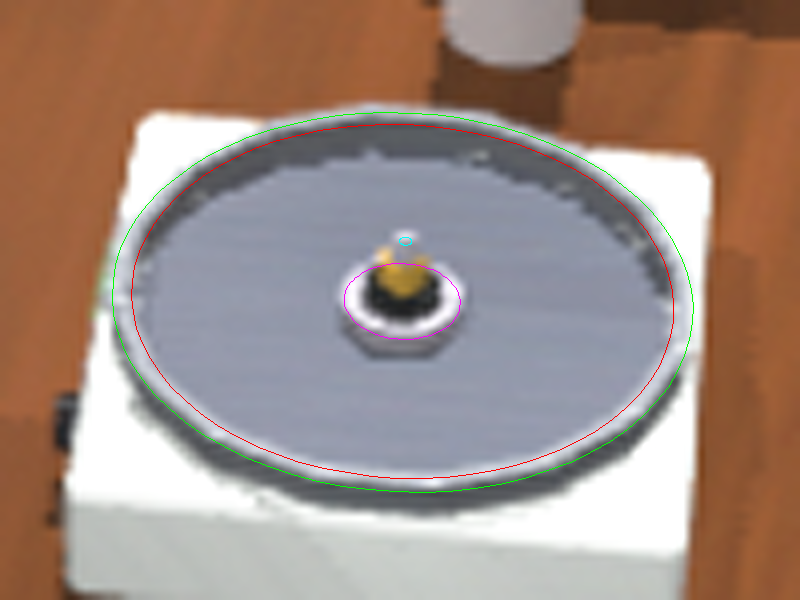

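View pics/ot1.png

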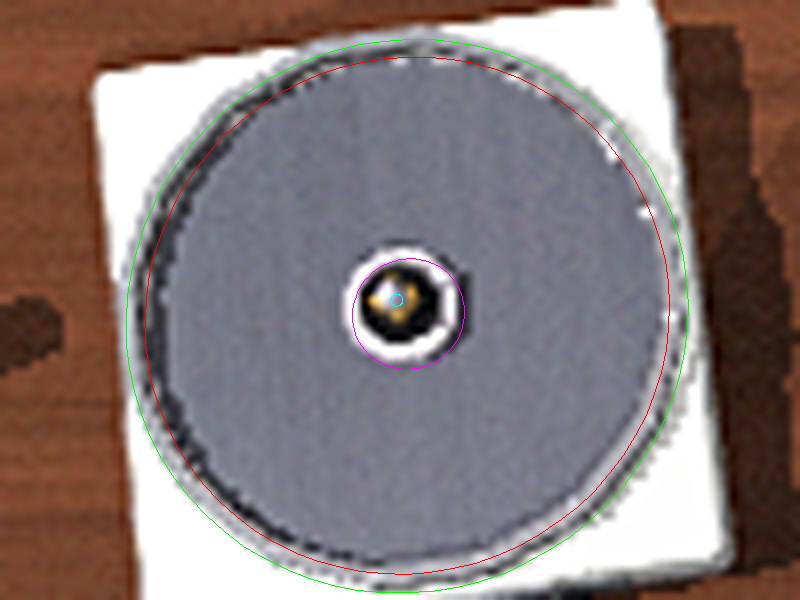

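```bash
python3 -c "
from h import *
plan((.501,.2028,.158),76.5)"
```

```text
t 6.05 tcp [0.5003 0.1988 0.202 ] yaw 76.38 tilt 0.03 F [ 0.62 -0.21 -2.94] T [ 0.013 -0.054  0.018] q6 -1.16 gap 0.201
delta [ 0.004  -0.0003  0.044 ] turn -0.12
```

>>> {"method": "move_arm", "body": {
  "deltas": [
    [[0.002, 0, 0.01, 0], [0.004, 0, 0.025, 0], [0.004, 0, 0.038, 0], [0.004, 0, 0.044, 0], [0.004, 0, 0.044, 0], [0.004, 0, 0.044, 0]]
  ]
}}

```text
t: 6.55
tcp_pos: [0.5011, 0.2026, 0.1576]
tool_rot: [0.786, 0.618, -0.0, -0.0]
force: [-0.6, 0.3, -2.3]
finger_gap: 0.198
```

```bash
python3 -c "
from h import *
plan((.501,.2028,.145),76.5)
s=cam('side')
cv2.imwrite('pics/s4.png',cv2.resize(s['img'][110:185,241:341,::-1],None,fx=8,fy=8,interpolation=cv2.INTER_CUBIC))"
```

```text
t 6.55 tcp [0.5011 0.2026 0.1576] yaw 76.37 tilt 0.03 F [-0.56  0.26 -2.33] T [ 0.018 -0.031 -0.019] q6 -1.16 gap 0.198
delta [ 0.0001 -0.0001  0.0126] turn -0.13
```

View pics/s4.png

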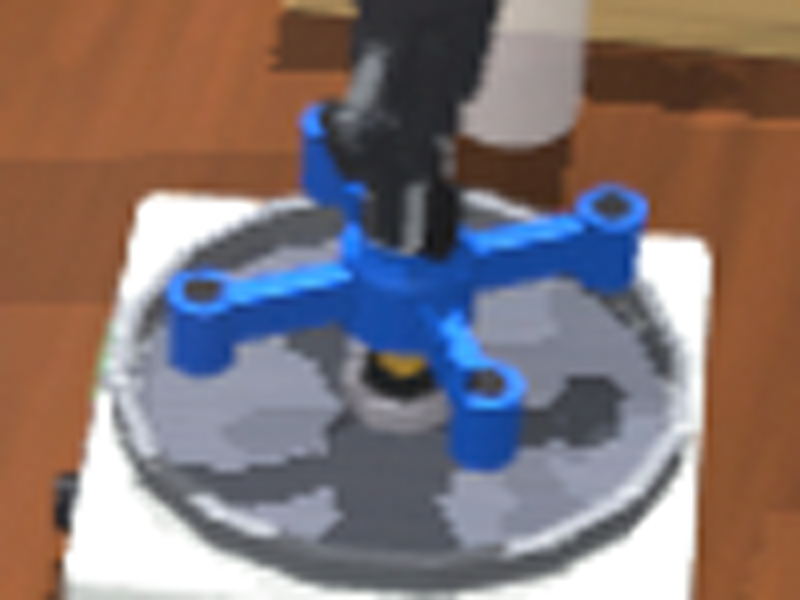

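The side crop shows the hub at x≈406 directly over the flange at x≈404. Now a slow descent.

>>> {"method": "move_arm", "body": {
  "deltas": [
    [[0, 0, 0.002, 0], [0, 0, 0.004, 0], [0, 0, 0.006, 0], [0, 0, 0.006, 0]]
  ]
}}

```text
t: 6.93
tcp_pos: [0.5015, 0.2027, 0.1521]
tool_rot: [0.786, 0.618, 0.0, 0.0]
force: [0.5, -0.0, -3.1]
finger_gap: 0.202
```

>>> {"method": "move_arm", "body": {
  "deltas": [
    [[0, 0, 0.0015, 0], [0, 0, 0.003, 0], [0, 0, 0.0045, 0], [0, 0, 0.0045, 0]]
  ]
}}

```text
t: 7.27
tcp_pos: [0.5015, 0.203, 0.1473]
tool_rot: [0.786, 0.618, 0.001, -0.0]
force: [-0.4, 1.4, -3.2]
finger_gap: 0.199
```

```bash
python3 -c "
from h import *
plan((.501,.2028,.145),76.5)"
```

```text
t 7.27 tcp [0.5015 0.203  0.1473] yaw 76.35 tilt 0.07 F [-0.42  1.41 -3.23] T [0.278 0.035 0.009] q6 -1.16 gap 0.199
delta [-0.0003 -0.0004  0.0023] turn -0.15
```

>>> {"method": "move_arm", "body": {
  "deltas": [
    [[0.0005, 0, 0.001, 0], [0.0007, 0, 0.002, 0], [0.0007, 0, 0.003, 0], [0.0007, 0, 0.003, 0]]
  ]
}}

```text
t: 7.6
tcp_pos: [0.5014, 0.2036, 0.144]
tool_rot: [0.786, 0.618, 0.0, -0.0]
force: [-0.2, -0.9, -2.1]
finger_gap: 0.199
```

>>> {"method": "move_arm", "body": {
  "deltas": [
    [[0, 0, 0.001, 0], [0, 0, 0.002, 0], [0, 0, 0.002, 0]]
  ]
}}

```text
t: 7.85
tcp_pos: [0.5016, 0.2036, 0.1429]
tool_rot: [0.786, 0.618, 0.001, -0.0]
force: [-2.5, 0.1, 4.7]
finger_gap: 0.205
```

```bash
python3 -c "
from h import *
plan((.501,.2028,.145),76.5)"
```

```text
t 7.85 tcp [0.5016 0.2036 0.1429] yaw 76.37 tilt 0.06 F [-2.46  0.1   4.72] T [0.031 0.388 0.073] q6 -1.15 gap 0.205
delta [-0.0009 -0.0004 -0.0021] turn -0.13
```

>>> {"method": "move_arm", "body": {
  "deltas": [
    [[0, -0.0005, 0, 2.5], [0, -0.0005, 0, 5], [0, -0.0005, 0, 7.5], [0, -0.0005, 0, 10], [0, -0.0005, 0, 10]]
  ]
}}

```text
t: 8.27
tcp_pos: [0.5013, 0.2036, 0.1432]
tool_rot: [0.837, 0.547, 0.001, 0.0]
force: [-0.7, -0.1, 0.7]
finger_gap: 0.2
```

```bash
python3 -c "
from h import *
plan((.501,.2036,.1429),66)"
```

```text
t 8.27 tcp [0.5013 0.2036 0.1432] yaw 66.33 tilt 0.08 F [-0.65 -0.14  0.7 ] T [-0.035  0.123  0.044] q6 -0.98 gap 0.2
delta [-0.0001 -0.0003  0.0003] turn 0.33
```

>>> {"method": "move_arm", "body": {
  "deltas": [
    [[0, 0, 0.001, 2.5], [0, 0, 0.001, 5], [0, 0, 0.001, 7.5], [0, 0, 0.001, 10], [0, 0, 0.001, 12.5], [0, 0, 0.001, 12.5]]
  ]
}}

```text
t: 8.77
tcp_pos: [0.5013, 0.2038, 0.1429]
tool_rot: [0.892, 0.453, 0.001, -0.0]
force: [-2.7, 0.2, 4.7]
finger_gap: 0.198
```

```bash
python3 -c "
from h import *
plan((.501,.2036,.1429),66)"
```

```text
t 8.77 tcp [0.5013 0.2038 0.1429] yaw 53.84 tilt 0.11 F [-2.69  0.16  4.71] T [0.112 0.44  0.008] q6 -0.76 gap 0.198
delta [-0.0003 -0.0001 -0.    ] turn -12.16
```

>>> {"method": "move_arm", "body": {
  "deltas": [
    [[0, 0, 0.0008, 2.5], [0, 0, 0.0008, 5], [0, 0, 0.0008, 7.5], [0, 0, 0.0008, 10], [0, 0, 0.0008, 12.5], [0, 0, 0.0008, 12.5]]
  ]
}}

```text
t: 9.27
tcp_pos: [0.5013, 0.2041, 0.1428]
tool_rot: [0.936, 0.353, 0.001, -0.0]
force: [-1.8, 0.5, 4.8]
finger_gap: 0.203
```

```bash
python3 -c "
from h import *
plan((.501,.2036,.1429),66)"
```

```text
t 9.27 tcp [0.5013 0.2041 0.1428] yaw 41.38 tilt 0.15 F [-1.78  0.47  4.75] T [0.164 0.437 0.025] q6 -0.54 gap 0.203
delta [-0.0006  0.0002 -0.0001] turn -24.62
```

>>> {"method": "move_arm", "body": {
  "deltas": [
    [[0, 0, 0.0008, 2.5], [0, 0, 0.0008, 5], [0, 0, 0.0008, 7.5], [0, 0, 0.0008, 10], [0, 0, 0.0008, 12.5], [0, 0, 0.0008, 12.5]]
  ]
}}

```text
t: 9.77
tcp_pos: [0.5014, 0.2044, 0.1429]
tool_rot: [0.968, 0.25, 0.002, -0.001]
force: [-2.3, 0.1, 5.4]
finger_gap: 0.203
```

```bash
python3 -c "
from h import *
plan((.501,.2036,.1429),66)"
```

```text
t 9.77 tcp [0.5014 0.2044 0.1429] yaw 28.9 tilt 0.2 F [-2.27  0.05  5.42] T [0.222 0.421 0.01 ] q6 -0.33 gap 0.203
delta [-0.0008  0.0005 -0.    ] turn -37.1
```

>>> {"method": "move_arm", "body": {
  "deltas": [
    [[0, 0, 0.0008, 2.5], [0, 0, 0.0008, 5], [0, 0, 0.0008, 7.5], [0, 0, 0.0008, 10], [0, 0, 0.0008, 12.5], [0, 0, 0.0008, 12.5]]
  ]
}}

```text
t: 10.27
tcp_pos: [0.5017, 0.2047, 0.1429]
tool_rot: [0.99, 0.143, 0.002, -0.001]
force: [-1.9, 1.2, 5.3]
finger_gap: 0.201
```

```bash
python3 -c "
from h import *
plan((.501,.2036,.1429),66)"
```

```text
t 10.27 tcp [0.5017 0.2047 0.1429] yaw 16.44 tilt 0.26 F [-1.94  1.18  5.25] T [0.202 0.39  0.024] q6 -0.11 gap 0.201
delta [-0.001   0.0008  0.    ] turn -49.56
```

>>> {"method": "move_arm", "body": {
  "deltas": [
    [[-0.0004, -0.0004, 0.0008, 2.5], [-0.0004, -0.0004, 0.0008, 5], [-0.0004, -0.0004, 0.0008, 7.5], [-0.0004, -0.0004, 0.0008, 10], [-0.0004, -0.0004, 0.0008, 12.5], [-0.0004, -0.0004, 0.0008, 12.5]]
  ]
}}

```text
t: 10.77
tcp_pos: [0.502, 0.205, 0.1429]
tool_rot: [0.999, 0.035, 0.003, -0.001]
force: [-0.1, -0.8, 5.3]
finger_gap: 0.2
```

```bash
python3 -c "
from h import *
plan((.501,.2036,.1429),66)"
```

```text
t 10.77 tcp [0.502  0.205  0.1429] yaw 4.0 tilt 0.37 F [-0.1  -0.84  5.32] T [0.003 0.206 0.001] q6 0.11 gap 0.2
delta [-0.0011  0.0013  0.    ] turn -62.0
```

>>> {"method": "move_arm", "body": {
  "deltas": [
    [[0, 0, 0.0008, 2.5], [0, 0, 0.0008, 5], [0, 0, 0.0008, 7.5], [0, 0, 0.0008, 10], [0, 0, 0.0008, 12.5], [0, 0, 0.0008, 12.5]]
  ]
}}

```text
t: 11.27
tcp_pos: [0.5025, 0.2051, 0.1428]
tool_rot: [0.997, -0.073, 0.003, -0.002]
force: [-1.0, 0.6, 4.1]
finger_gap: 0.202
```

```bash
python3 -c "
from h import *
plan((.501,.2036,.1429),66)"
```

```text
t 11.27 tcp [0.5025 0.2051 0.1428] yaw -8.42 tilt 0.45 F [-0.98  0.58  4.12] T [-0.046  0.311  0.015] q6 0.33 gap 0.202
delta [-0.0012  0.0017 -0.0001] turn -74.42
```

>>> {"method": "move_arm", "body": {
  "deltas": [
    [[0, 0, 0.0008, 2.5], [0, 0, 0.0008, 5], [0, 0, 0.0008, 7.5], [0, 0, 0.0008, 10], [0, 0, 0.0008, 12.5], [0, 0, 0.0008, 12.5]]
  ]
}}

```text
t: 11.77
tcp_pos: [0.5029, 0.205, 0.1427]
tool_rot: [0.984, -0.181, 0.004, -0.002]
force: [-0.7, -0.7, 5.4]
finger_gap: 0.198
```

```bash
python3 -c "
from h import *
plan((.501,.2036,.1429),66)
s=cam('side')
cv2.imwrite('pics/s5.png',cv2.resize(s['img'][110:185,241:341,::-1],None,fx=8,fy=8,interpolation=cv2.INTER_CUBIC))"
```

```text
t 11.77 tcp [0.5029 0.205  0.1427] yaw -20.84 tilt 0.51 F [-0.66 -0.72  5.39] T [-0.04   0.25   0.061] q6 0.54 gap 0.198
delta [-0.0013  0.002  -0.0002] turn -86.84
```

View pics/s5.png

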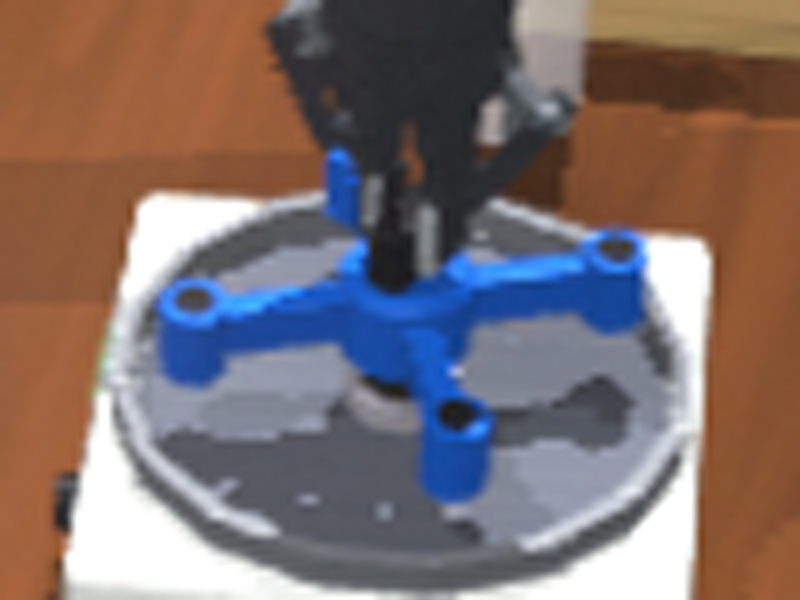

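No drop over 97°. The lateral play may be off-centre (the pilot allows ±1.25 mm, the square only ±0.75 mm). I'll lift slightly and find the centre by feel.

>>> {"method": "move_arm", "body": {
  "deltas": [
    [[0, 0, -0.0015, 0], [0.001, 0, -0.0025, 0], [0.002, 0, -0.0025, 0], [0.0025, 0, -0.0025, 0], [0.0025, 0, -0.0025, 0]]
  ]
}}

```text
t: 12.23
tcp_pos: [0.504, 0.2043, 0.1446]
tool_rot: [0.984, -0.18, 0.002, -0.002]
force: [-2.6, 1.5, -2.0]
finger_gap: 0.196
```

```bash
python3 -c "
from h import *
plan((.503,.205,.144))"
```

```text
t 12.23 tcp [0.504  0.2043 0.1446] yaw -20.76 tilt 0.36 F [-2.64  1.54 -1.98] T [ 0.36   0.558 -0.029] q6 0.54 gap 0.196
delta [-0.0012 -0.0003  0.0006] turn 0
```

>>> {"method": "move_arm", "body": {
  "deltas": [
    [[-0.002, 0, 0, 0], [-0.0035, 0, 0, 0], [-0.0045, 0, 0, 0], [-0.005, 0, 0, 0], [-0.005, 0, 0, 0]]
  ]
}}

```text
t: 12.65
tcp_pos: [0.5009, 0.2058, 0.1448]
tool_rot: [0.984, -0.18, 0.004, -0.002]
force: [3.4, -2.4, -4.1]
finger_gap: 0.202
```

```bash
python3 -c "
from h import *
plan((.503,.205,.144))"
```

```text
t 12.65 tcp [0.5009 0.2058 0.1448] yaw -20.74 tilt 0.53 F [ 3.38 -2.36 -4.15] T [-0.339 -0.685 -0.024] q6 0.54 gap 0.202
delta [0.0022 0.     0.0008] turn 0
```

>>> {"method": "move_arm", "body": {
  "deltas": [
    [[0.0017, 0.0005, 0, 0], [0.0019, 0.0015, 0, 0], [0.0019, 0.0025, 0, 0], [0.0019, 0.0025, 0, 0]]
  ]
}}

```text
t: 12.98
tcp_pos: [0.5022, 0.204, 0.145]
tool_rot: [0.984, -0.181, 0.004, -0.004]
force: [1.9, 4.6, -5.2]
finger_gap: 0.195
```

```bash
python3 -c "
from h import *
plan((.503,.205,.144))"
```

```text
t 12.98 tcp [0.5022 0.204  0.145 ] yaw -20.82 tilt 0.68 F [ 1.93  4.61 -5.17] T [ 1.107 -0.319  0.009] q6 0.54 gap 0.195
delta [ 0.0004 -0.0012  0.001 ] turn 0
```

>>> {"method": "move_arm", "body": {
  "deltas": [
    [[0, -0.002, 0, 0], [0, -0.0035, 0, 0], [0, -0.0045, 0, 0], [0, -0.005, 0, 0], [0, -0.005, 0, 0]]
  ]
}}

```text
t: 13.4
tcp_pos: [0.5031, 0.2079, 0.1448]
tool_rot: [0.984, -0.18, 0.003, -0.003]
force: [-1.3, -2.3, -2.0]
finger_gap: 0.203
```

```bash
python3 -c "
from h import *
plan((.503,.205,.144))"
```

```text
t 13.4 tcp [0.5031 0.2079 0.1448] yaw -20.78 tilt 0.5 F [-1.35 -2.34 -1.96] T [-0.704  0.283 -0.022] q6 0.55 gap 0.203
delta [0.001  0.0027 0.0008] turn 0
```

>>> {"method": "move_arm", "body": {
  "deltas": [
    [[0.0005, 0.0017, 0, 0], [0.0005, 0.0017, 0, 0], [0.0005, 0.0017, 0.0015, 0], [0.0005, 0.0017, 0.0028, 0], [0.0005, 0.0017, 0.0028, 0]]
  ]
}}

```text
t: 13.82
tcp_pos: [0.5036, 0.2064, 0.1427]
tool_rot: [0.984, -0.18, 0.004, -0.003]
force: [-2.0, 0.4, 3.5]
finger_gap: 0.199
```

```bash
python3 -c "
from h import *
plan((.503,.2061,.142))"
```

```text
t 13.82 tcp [0.5036 0.2064 0.1427] yaw -20.78 tilt 0.6 F [-1.99  0.39  3.47] T [-0.092  0.252 -0.045] q6 0.54 gap 0.199
delta [-0.0004  0.0005  0.0007] turn 0
```

>>> {"method": "move_arm", "body": {
  "deltas": [
    [[-0.0005, 0.0004, 0.0006, -2.5], [-0.0005, 0.0004, 0.0006, -5], [-0.0005, 0.0004, 0.0006, -7.5], [-0.0005, 0.0004, 0.0006, -10], [-0.0005, 0.0004, 0.0006, -12.5], [-0.0005, 0.0004, 0.0006, -12.5]]
  ]
}}

```text
t: 14.32
tcp_pos: [0.5033, 0.2066, 0.1429]
tool_rot: [0.997, -0.072, 0.005, -0.003]
force: [-0.2, 0.6, 4.9]
finger_gap: 0.199
```

```bash
python3 -c "
from h import *
plan((.503,.2061,.142))"
```

```text
t 14.32 tcp [0.5033 0.2066 0.1429] yaw -8.25 tilt 0.68 F [-0.22  0.58  4.94] T [0.098 0.368 0.036] q6 0.32 gap 0.199
delta [-0.0003  0.0006  0.0009] turn 0
```

>>> {"method": "move_arm", "body": {
  "deltas": [
    [[-0.0003, 0.0005, 0.0008, -2.5], [-0.0003, 0.0005, 0.0008, -5], [-0.0003, 0.0005, 0.0008, -7.5], [-0.0003, 0.0005, 0.0008, -10], [-0.0003, 0.0005, 0.0008, -12.5], [-0.0003, 0.0005, 0.0008, -12.5]]
  ]
}}

```text
t: 14.82
tcp_pos: [0.5032, 0.2066, 0.143]
tool_rot: [0.999, 0.037, 0.006, -0.003]
force: [-1.8, 0.5, 5.3]
finger_gap: 0.198
```

```bash
python3 -c "
from h import *
plan((.503,.2061,.142))"
```

```text
t 14.82 tcp [0.5032 0.2066 0.143 ] yaw 4.25 tilt 0.76 F [-1.8   0.52  5.32] T [ 0.171  0.4   -0.035] q6 0.1 gap 0.198
delta [-0.0003  0.0005  0.001 ] turn 0
```

>>> {"method": "move_arm", "body": {
  "deltas": [
    [[0, 0.0004, 0.0008, -2.5], [0, 0.0004, 0.0008, -5], [0, 0.0004, 0.0008, -7.5], [0, 0.0004, 0.0008, -10], [0, 0.0004, 0.0008, -12.5], [0, 0.0004, 0.0008, -12.5]]
  ]
}}

```text
t: 15.32
tcp_pos: [0.5028, 0.2067, 0.143]
tool_rot: [0.989, 0.146, 0.006, -0.003]
force: [-3.0, 0.8, 6.6]
finger_gap: 0.201
```

```bash
python3 -c "
from h import *
plan((.503,.2061,.142))"
```

```text
t 15.32 tcp [0.5028 0.2067 0.143 ] yaw 16.74 tilt 0.75 F [-3.03  0.82  6.61] T [ 0.173  0.616 -0.058] q6 -0.11 gap 0.201
delta [-0.      0.0007  0.001 ] turn 0
```

>>> {"method": "move_arm", "body": {
  "deltas": [
    [[0, 0, -0.0025, 0], [0.001, 0, -0.0025, 0], [0.002, 0, -0.0025, 0], [0.0025, 0, -0.0025, 0], [0.0025, 0, -0.0025, 0]]
  ]
}}

```text
t: 15.73
tcp_pos: [0.5033, 0.207, 0.1447]
tool_rot: [0.989, 0.145, 0.003, -0.003]
force: [-4.8, -2.2, -0.1]
finger_gap: 0.199
```

```bash
python3 -c "
from h import *
plan((.503,.205,.144))"
```

```text
t 15.73 tcp [0.5033 0.207  0.1447] yaw 16.73 tilt 0.49 F [-4.76 -2.23 -0.15] T [-0.297  0.978  0.027] q6 -0.11 gap 0.199
delta [-0.0009  0.0019  0.0007] turn 0
```

>>> {"method": "move_arm", "body": {
  "deltas": [
    [[-0.002, 0, 0, 0], [-0.0035, 0, 0, 0], [-0.0045, 0, 0, 0], [-0.005, 0, 0, 0], [-0.005, 0, 0, 0]]
  ]
}}

```text
t: 16.15
tcp_pos: [0.4999, 0.2058, 0.1449]
tool_rot: [0.989, 0.145, 0.005, -0.003]
force: [1.0, -0.0, -3.9]
finger_gap: 0.196
```

```bash
python3 -c "
from h import *
plan((.503,.205,.144))"
```

```text
t 16.15 tcp [0.4999 0.2058 0.1449] yaw 16.72 tilt 0.67 F [ 1.03 -0.02 -3.89] T [ 0.063 -0.274 -0.049] q6 -0.12 gap 0.196
delta [0.0027 0.0017 0.001 ] turn 0
```

>>> {"method": "move_arm", "body": {
  "deltas": [
    [[0.0017, 0.0005, 0, 0], [0.0019, 0.0015, 0, 0], [0.0019, 0.0025, 0, 0], [0.0019, 0.0025, 0, 0]]
  ]
}}

```text
t: 16.48
tcp_pos: [0.5029, 0.2046, 0.1452]
tool_rot: [0.989, 0.145, 0.006, -0.003]
force: [-0.2, 2.4, -2.5]
finger_gap: 0.205
```

```bash
python3 -c "
from h import *
plan((.503,.205,.144))"
```

```text
t 16.48 tcp [0.5029 0.2046 0.1452] yaw 16.66 tilt 0.77 F [-0.18  2.38 -2.46] T [ 0.657 -0.058 -0.012] q6 -0.12 gap 0.205
delta [ 0.0002 -0.0004  0.0012] turn 0
```

>>> {"method": "move_arm", "body": {
  "deltas": [
    [[0, -0.002, 0, 0], [0, -0.0035, 0, 0], [0, -0.0045, 0, 0], [0, -0.005, 0, 0], [0, -0.005, 0, 0]]
  ]
}}

```text
t: 16.9
tcp_pos: [0.5016, 0.2082, 0.1451]
tool_rot: [0.989, 0.146, 0.006, -0.002]
force: [1.0, -5.3, -2.9]
finger_gap: 0.2
```

```bash
python3 -c "
from h import *
plan((.503,.205,.144))"
```

```text
t 16.9 tcp [0.5016 0.2082 0.1451] yaw 16.74 tilt 0.69 F [ 0.98 -5.34 -2.9 ] T [-1.088 -0.199 -0.003] q6 -0.11 gap 0.2
delta [0.0004 0.0035 0.0011] turn 0
```

```bash
cat >> h.py <<'E'
S=np.array([.50256,.2038]); O=2.35e-3*np.array([np.cos(np.radians(-80.4)),np.sin(np.radians(-80.4))])
def T(y,S=S):
    c,s_=np.cos(np.radians(y)),np.sin(np.radians(y)); return S-np.array([c*O[0]-s_*O[1],s_*O[0]+c*O[1]])
def rows(dyaws,z,off=(0,0)):
    s=manip.sense(); M=R.from_quat(s["tool_rot"]).as_matrix(); y=np.degrees(np.arctan2(M[1,0],M[0,0]))
    print("t",round(s["t"],2),"tcp",s["tcp_pos"].round(4),"yaw",y.round(1),"want",T(y).round(4),"F",s["force"].round(1),"T",s["ft_torque"].round(3),"tilt",np.degrees(np.arccos(-M[2,2])).round(2))
    for d in dyaws:
        p=np.r_[T(y+d)+np.array(off),z]-s["tcp_pos"]; print([float(v) for v in (M.T@p).round(4)]+[-d])
E
python3 -c "
from h import *
rows([0,0,4,8,12],.1424)"
```

```text
t 16.9 tcp [0.5016 0.2082 0.1451] yaw 16.7 want [0.5015 0.2059] F [ 1.  -5.3 -2.9] T [-1.088 -0.199 -0.003] tilt 0.69
[-0.0008, 0.0022, 0.0027, 0]
[-0.0008, 0.0022, 0.0027, 0]
[-0.0009, 0.0023, 0.0027, -4]
[-0.0011, 0.0023, 0.0027, -8]
[-0.0012, 0.0024, 0.0027, -12]
```

>>> {"method": "move_arm", "body": {
  "deltas": [
    [[-0.0008, 0.0022, 0, 0], [-0.0008, 0.0022, 0, 0], [-0.0008, 0.0022, 0.0015, 0], [-0.0008, 0.0022, 0.0027, 0], [-0.0009, 0.0023, 0.0027, -3], [-0.001, 0.0023, 0.0027, -6], [-0.0012, 0.0024, 0.0027, -9], [-0.0012, 0.0024, 0.0027, -12], [-0.0012, 0.0024, 0.0027, -12]]
  ]
}}

```text
t: 17.65
tcp_pos: [0.5013, 0.2061, 0.143]
tool_rot: [0.969, 0.249, 0.006, -0.002]
force: [-0.5, -0.2, 2.7]
finger_gap: 0.202
```

```bash
python3 -c "
from h import *
rows([3,6,9,12],.1422)"
```

```text
t 17.65 tcp [0.5013 0.2061 0.143 ] yaw 28.8 want [0.5011 0.2056] F [-0.5 -0.2  2.7] T [0.07  0.154 0.013] tilt 0.75
[-0.0005, 0.0003, 0.0008, -3]
[-0.0007, 0.0003, 0.0008, -6]
[-0.0008, 0.0004, 0.0008, -9]
[-0.0009, 0.0004, 0.0008, -12]
```

>>> {"method": "move_arm", "body": {
  "deltas": [
    [[-0.0005, 0.0003, 0.0008, -3], [-0.0007, 0.0003, 0.0008, -6], [-0.0008, 0.0004, 0.0008, -9], [-0.0009, 0.0004, 0.0008, -12], [-0.0009, 0.0004, 0.0008, -12]]
  ]
}}

```text
t: 18.07
tcp_pos: [0.5011, 0.2057, 0.1427]
tool_rot: [0.937, 0.348, 0.007, -0.001]
force: [-0.6, 0.1, 2.3]
finger_gap: 0.2
```

```bash
python3 -c "
from h import *
rows([3,6,9,12],.1422)"
```

```text
t 18.07 tcp [0.5011 0.2057 0.1427] yaw 40.8 want [0.5008 0.2053] F [-0.6  0.1  2.3] T [0.175 0.039 0.021] tilt 0.84
[-0.0007, 0.0001, 0.0005, -3]
[-0.0008, 0.0001, 0.0005, -6]
[-0.0009, 0.0002, 0.0005, -9]
[-0.0011, 0.0002, 0.0005, -12]
```

>>> {"method": "move_arm", "body": {
  "deltas": [
    [[-0.0007, 0.0001, 0.0007, -3], [-0.0008, 0.0001, 0.0007, -6], [-0.0009, 0.0002, 0.0007, -9], [-0.0011, 0.0002, 0.0007, -12], [-0.0011, 0.0002, 0.0007, -12]]
  ]
}}

```text
t: 18.48
tcp_pos: [0.5, 0.2049, 0.1414]
tool_rot: [0.896, 0.444, 0.007, -0.001]
force: [0.3, 0.4, -2.2]
finger_gap: 0.2
```

```bash
python3 -c "
from h import *
rows([3,6,9,12],.1422)"
```

```text
t 18.48 tcp [0.5    0.2049 0.1414] yaw 52.7 want [0.5005 0.2049] F [ 0.3  0.4 -2.2] T [0.046 0.    0.003] tilt 0.78
[0.0002, 0.0004, -0.0008, -3]
[0.0001, 0.0004, -0.0008, -6]
[-0.0001, 0.0005, -0.0008, -9]
[-0.0002, 0.0005, -0.0008, -12]
```

It dropped at yaw about 53° (z 0.1414, force back to the bare weight). Lowering.

>>> {"method": "move_arm", "body": {
  "deltas": [
    [[0, 0, 0.0005, 0], [0, 0, 0.001, 0], [0, 0, 0.0015, 0], [0, 0, 0.002, 0], [0, 0, 0.002, 0]]
  ]
}}

```text
t: 18.9
tcp_pos: [0.4999, 0.2049, 0.1392]
tool_rot: [0.896, 0.443, 0.007, -0.001]
force: [0.2, 0.3, -3.1]
finger_gap: 0.2
```

```bash
python3 -c "
from h import *
rows([0],.1374)"
```

```text
t 18.9 tcp [0.4999 0.2049 0.1392] yaw 52.7 want [0.5005 0.2049] F [ 0.2  0.3 -3.1] T [ 0.001  0.031 -0.013] tilt 0.76
[0.0003, 0.0004, 0.0018, 0]
```

>>> {"method": "move_arm", "body": {
  "deltas": [
    [[0, 0, 0.001, 0], [0, 0, 0.002, 0], [0, 0, 0.003, 0], [0, 0, 0.004, 0], [0, 0, 0.005, 0], [0, 0, 0.006, 0], [0, 0, 0.006, 0]]
  ]
}}

```text
t: 19.48
tcp_pos: [0.4999, 0.2049, 0.133]
tool_rot: [0.896, 0.443, 0.006, -0.001]
force: [-0.1, -0.2, -3.3]
finger_gap: 0.202
```

```bash
python3 -c "
from h import *
rows([0],.1374)"
```

```text
t 19.48 tcp [0.4999 0.2049 0.133 ] yaw 52.7 want [0.5005 0.2049] F [-0.1 -0.2 -3.3] T [0.03  0.058 0.033] tilt 0.75
[0.0004, 0.0005, -0.0044, 0]
```

>>> {"method": "move_arm", "body": {
  "deltas": [
    [[0, 0, 0.001, 0], [0, 0, 0.002, 0], [0, 0, 0.003, 0], [0, 0, 0.004, 0], [0, 0, 0.005, 0], [0, 0, 0.005, 0]]
  ]
}}

```text
t: 19.98
tcp_pos: [0.5001, 0.205, 0.1286]
tool_rot: [0.896, 0.444, 0.007, -0.001]
force: [-1.8, -0.4, 3.5]
finger_gap: 0.2
```

>>> {"method": "move_arm", "body": {
  "deltas": [
    [[0, 0, 0.0005, 0], [0, 0, 0.001, 0], [0, 0, 0.0015, 0], [0, 0, 0.002, 0], [0, 0, 0.002, 0]]
  ]
}}

```text
t: 20.4
tcp_pos: [0.5001, 0.205, 0.1272]
tool_rot: [0.896, 0.444, 0.007, -0.001]
force: [-2.2, 0.2, 5.4]
finger_gap: 0.202
```

```bash
python3 -c "
from h import *
rows([0],.1374)"
```

```text
t 20.4 tcp [0.5001 0.205  0.1272] yaw 52.7 want [0.5005 0.2049] F [-2.2  0.2  5.4] T [-0.139  0.398  0.024] tilt 0.78
[0.0003, 0.0004, -0.0102, 0]
```

>>> {"method": "move_arm", "body": {
  "deltas": [
    [[0, 0, 0.001, 0], [0, 0, 0.0017, 0], [0, 0, 0.0024, 0], [0, 0, 0.003, 0], [0, 0, 0.0035, 0], [0, 0, 0.004, 0], [0, 0, 0.0045, 0], [0, 0, 0.0045, 0]]
  ]
}}

```text
t: 21.07
tcp_pos: [0.5001, 0.205, 0.1234]
tool_rot: [0.896, 0.444, 0.007, -0.001]
force: [-1.8, -0.9, 5.7]
finger_gap: 0.204
```

>>> {"method": "move_arm", "body": {
  "deltas": [
    [[0, 0, 0.0005, 0], [0, 0, 0.001, 0], [0, 0, 0.0013, 0], [0, 0, 0.0013, 0]]
  ]
}}

```text
t: 21.4
tcp_pos: [0.5002, 0.205, 0.1233]
tool_rot: [0.896, 0.444, 0.007, -0.001]
force: [-2.6, -0.4, 11.6]
finger_gap: 0.2
```

```bash
python3 -c "
from h import *
rows([0],.1374)"
```

```text
t 21.4 tcp [0.5002 0.205  0.1233] yaw 52.7 want [0.5005 0.2049] F [-2.6 -0.4 11.6] T [-0.242  0.697 -0.019] tilt 0.8
[0.0003, 0.0004, -0.0141, 0]
```

Home: hard stop at TCP z 0.1233, as predicted (0.072+0.0513), under about 15 N. Releasing.

>>> {"method": "move_arm", "body": {
  "deltas": [
    [[0, 0, -0.0008, 0], [0, 0, -0.0008, 0], [0, 0, -0.0008, 0], [0, 0, -0.0008, 0], [0, 0, -0.0008, 0], [0, 0, -0.0008, 0]]
  ],
  "gripper": 0.6
}}

```text
t: 21.9
tcp_pos: [0.5002, 0.205, 0.1238]
tool_rot: [0.896, 0.444, 0.007, -0.001]
force: [-0.1, -1.3, -0.3]
finger_gap: 0.6
```

>>> {"method": "move_arm", "body": {
  "deltas": [
    [[0, 0, -0.01, 0], [0, 0, -0.03, 0], [0, 0, -0.06, 0], [0, 0, -0.09, 0], [0, 0, -0.09, 0]]
  ],
  "gripper": 0.6
}}

```text
t: 22.32
tcp_pos: [0.5028, 0.2052, 0.2199]
tool_rot: [0.896, 0.444, 0.013, 0.001]
force: [0.2, 1.2, 0.6]
finger_gap: 0.599
```

```bash
python3 -c "
from h import *
rows([0],.1374)
s=cam('side');t=cam('top')
s0=cv2.imread('pics/side0.png');print('bottle',ray(s,(305,127),0))
cv2.imwrite('pics/s6.png',cv2.resize(s['img'][100:190,231:351,::-1],None,fx=6,fy=6,interpolation=cv2.INTER_CUBIC))
cv2.imwrite('pics/t6.png',cv2.resize(t['img'][174:264,100:260,::-1],None,fx=5,fy=5,interpolation=cv2.INTER_CUBIC))"
```

```text
t 22.32 tcp [0.5028 0.2052 0.2199] yaw 52.7 want [0.5005 0.2049] F [0.2 1.2 0.6] T [-0.018  0.009  0.042] tilt 1.46
[-0.0034, -0.0028, 0.0824, 0]
bottle [0.507608   0.46585467 0.        ]
```

View pics/s6.png

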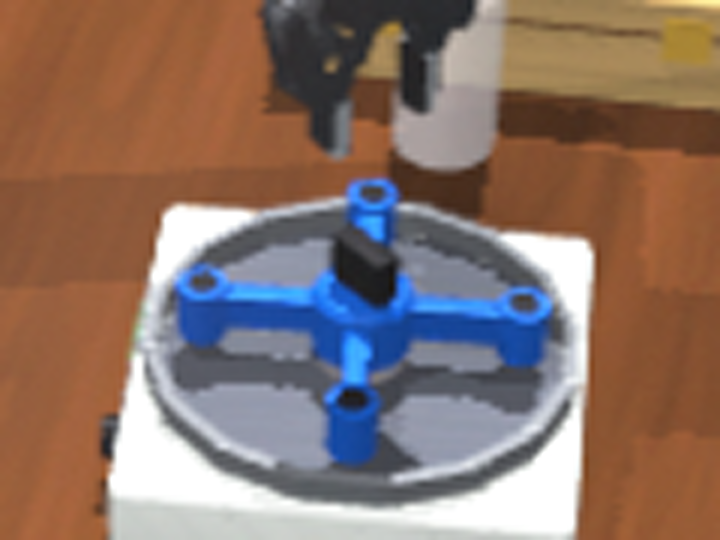

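View pics/t6.png

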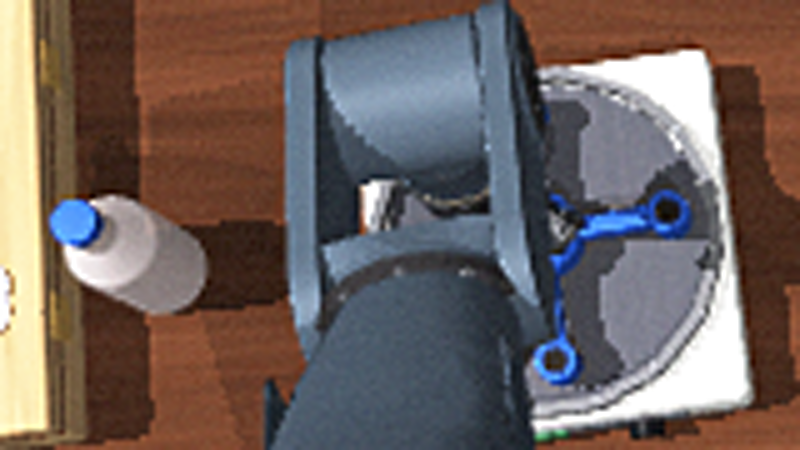

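```bash
python3 -c "
from h import *
from scipy.optimize import least_squares
rows([0],.1374)
s=cam('side')
f=lambda u:(np.array(u,float)+.5)/6-.5+[231,100]
uv=np.array([f(u) for u in((203,283),(525,303),(352,399),(372,194))])
def m(v):
    a=v[3]+np.pi/2*np.array([1,3,2,0]); return proj(s,np.c_[v[0]+.088*np.cos(a),v[1]+.088*np.sin(a),np.full(4,v[2])])
for a0 in(0,1.57,3.14,4.71):
    r=least_squares(lambda v:(m(v)-uv).ravel(),[.503,.2,.106,a0]); print(r.x.round(4),r.cost.round(3),np.degrees(r.x[3]).round(1))
"
```

```text
t 22.42 tcp [0.4999 0.2046 0.2156] yaw 52.7 want [0.5005 0.2049] F [ 0.  -0.1 -0.4] T [0.045 0.005 0.027] tilt 1.0
[-0.0006, -0.0004, 0.0782, 0]
[0.5017 0.2077 0.1031 1.7089] 0.053 97.9
[0.5017 0.2077 0.1031 1.7089] 0.053 97.9
[0.5017 0.2077 0.1031 1.7089] 0.053 97.9
[0.5017 0.2077 0.1031 1.7089] 0.053 97.9
```

```bash
python3 -c "
from h import *
plan((.5432,.2571,.20))"
```

```text
t 22.47 tcp [0.4989 0.2043 0.2142] yaw 52.68 tilt 0.82 F [-0.3  -0.08 -0.42] T [-0.038  0.017 -0.012] q6 -0.74 gap 0.602
delta [0.0687 0.0032 0.0152] turn 0
```

>>> {"method": "move_arm", "body": {
  "deltas": [
    [[0.02, 0.001, 0, 0], [0.05, 0.002, 0, 0], [0.0687, 0.0032, 0, 0], [0.0687, 0.0032, 0.01, 0], [0.0687, 0.0032, 0.015, 0], [0.0687, 0.0032, 0.015, 0], [0.0687, 0.0032, 0.015, 0]]
  ],
  "gripper": 0
}}

```text
t: 23.05
tcp_pos: [0.5412, 0.2561, 0.1984]
tool_rot: [0.896, 0.443, 0.005, -0.001]
force: [-0.3, -1.0, 0.3]
finger_gap: 0.003
```

```bash
python3 -c "
from h import *
plan((.5432,.2571,.098))"
```

```text
t 23.05 tcp [0.5412 0.2561 0.1984] yaw 52.65 tilt 0.54 F [-0.29 -1.04  0.33] T [-0.004 -0.032  0.013] q6 -0.67 gap 0.003
delta [0.0011 0.0007 0.1004] turn 0
```

>>> {"method": "move_arm", "body": {
  "deltas": [
    [[0.001, 0.0007, 0.03, 0], [0.001, 0.0007, 0.06, 0], [0.001, 0.0007, 0.08, 0], [0.001, 0.0007, 0.092, 0], [0.001, 0.0007, 0.1, 0], [0.001, 0.0007, 0.1, 0], [0.001, 0.0007, 0.1, 0]]
  ]
}}

```text
t: 23.63
tcp_pos: [0.5435, 0.2569, 0.099]
tool_rot: [0.896, 0.443, 0.005, -0.001]
force: [-0.3, 0.9, -0.4]
finger_gap: 0.002
```

```bash
cat >> h.py <<'E'
def circ(phis,r=.067,z=.098):
    s=manip.sense(); M=R.from_quat(s["tool_rot"]).as_matrix(); p=s["tcp_pos"]-np.r_[S,0]
    print("t",round(s["t"],2),"tcp",s["tcp_pos"].round(4),"phi",np.degrees(np.arctan2(p[1],p[0])).round(1),"r",np.hypot(p[0],p[1]).round(4),"F",s["force"].round(1),"tilt",np.degrees(np.arccos(-M[2,2])).round(2))
    print([[float(v) for v in (M.T@(np.r_[S[0]+r*np.cos(np.radians(a)),S[1]+r*np.sin(np.radians(a)),z]-s["tcp_pos"])).round(4)]+[0] for a in phis])
E
python3 -c "
from h import *
circ(range(60,91,6))"
```

```text
t 23.63 tcp [0.5435 0.2569 0.099 ] phi 52.4 r 0.0671 F [-0.3  0.9 -0.4] tilt 0.58
[[-0.0007, -0.0089, 0.0009, 0], [-0.0019, -0.0158, 0.0009, 0], [-0.0039, -0.0225, 0.0009, 0], [-0.0066, -0.029, 0.0008, 0], [-0.0099, -0.0352, 0.0008, 0], [-0.0138, -0.041, 0.0007, 0]]
```

>>> {"method": "move_arm", "body": {
  "deltas": [
    [[-0.0007, -0.0089, 0.001, 0], [-0.0019, -0.0158, 0.001, 0], [-0.0039, -0.0225, 0.001, 0], [-0.0066, -0.029, 0.001, 0], [-0.0099, -0.0352, 0.001, 0], [-0.0138, -0.041, 0.001, 0], [-0.0138, -0.041, 0.001, 0]]
  ]
}}

```text
t: 24.22
tcp_pos: [0.5007, 0.271, 0.0978]
tool_rot: [0.896, 0.444, 0.004, -0.001]
force: [0.5, 0.7, 0.2]
finger_gap: -0.004
```

```bash
python3 -c "
from h import *
circ(range(100,240,10))
s=cam('side')
cv2.imwrite('pics/s7.png',cv2.resize(s['img'][100:190,231:351,::-1],None,fx=6,fy=6,interpolation=cv2.INTER_CUBIC))"
```

```text
t 24.22 tcp [0.5007 0.271  0.0978] phi 91.6 r 0.0673 F [0.5 0.7 0.2] tilt 0.51
[[-0.007, -0.007, -0.0002, 0], [-0.0162, -0.0142, -0.0003, 0], [-0.0265, -0.0196, -0.0004, 0], [-0.0377, -0.0231, -0.0005, 0], [-0.0492, -0.0247, -0.0006, 0], [-0.0609, -0.0242, -0.0007, 0], [-0.0723, -0.0217, -0.0008, 0], [-0.0831, -0.0173, -0.0009, 0], [-0.093, -0.0111, -0.001, 0], [-0.1016, -0.0032, -0.001, 0], [-0.1088, 0.006, -0.0011, 0], [-0.1142, 0.0164, -0.0011, 0], [-0.1177, 0.0275, -0.0011, 0], [-0.1193, 0.0391, -0.0011, 0]]
```

View pics/s7.png

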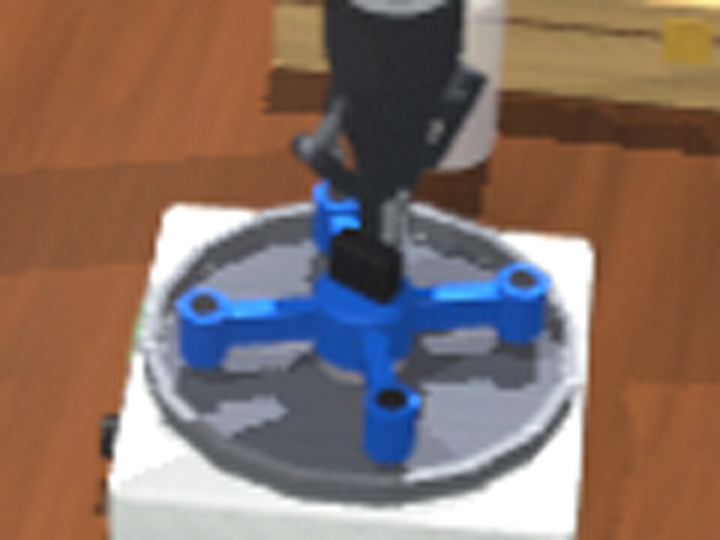

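The crop shows the rotor turning anticlockwise, still low on the flange. Continuing round the circle.

>>> {"method": "move_arm", "body": {
  "deltas": [
    [[-0.007, -0.007, 0, 0], [-0.0162, -0.0142, 0, 0], [-0.0265, -0.0196, 0, 0], [-0.0377, -0.0231, 0, 0], [-0.0492, -0.0247, 0, 0], [-0.0609, -0.0242, 0, 0], [-0.0723, -0.0217, 0, 0], [-0.0831, -0.0173, 0, 0], [-0.093, -0.0111, 0, 0], [-0.1016, -0.0032, 0, 0], [-0.1088, 0.006, 0, 0], [-0.1142, 0.0164, 0, 0], [-0.1142, 0.0164, 0, 0]]
  ]
}}

```text
t: 25.35
tcp_pos: [0.4466, 0.1682, 0.0968]
tool_rot: [0.897, 0.443, 0.005, -0.001]
force: [0.8, -0.1, -0.6]
finger_gap: 0.001
```

```bash
python3 -c "
from h import *
circ(range(220,345,10))"
```

```text
t 25.35 tcp [0.4466 0.1682 0.0968] phi -147.6 r 0.0664 F [ 0.8 -0.1 -0.6] tilt 0.55
[[-0.0031, 0.0083, -0.0012, 0], [-0.0046, 0.0198, -0.0012, 0], [-0.0041, 0.0315, -0.0011, 0], [-0.0016, 0.0429, -0.0011, 0], [0.0029, 0.0537, -0.001, 0], [0.0091, 0.0636, -0.0009, 0], [0.017, 0.0722, -0.0008, 0], [0.0263, 0.0793, -0.0007, 0], [0.0366, 0.0847, -0.0006, 0], [0.0478, 0.0882, -0.0005, 0], [0.0594, 0.0897, -0.0004, 0], [0.071, 0.0892, -0.0003, 0], [0.0824, 0.0867, -0.0002, 0]]
```

>>> {"method": "move_arm", "body": {
  "deltas": [
    [[-0.0031, 0.0083, -0.001, 0], [-0.0046, 0.0198, -0.001, 0], [-0.0041, 0.0315, -0.001, 0], [-0.0016, 0.0429, -0.001, 0], [0.0029, 0.0537, -0.001, 0], [0.0091, 0.0636, -0.001, 0], [0.017, 0.0722, -0.001, 0], [0.0263, 0.0793, -0.001, 0], [0.0366, 0.0847, -0.001, 0], [0.0478, 0.0882, -0.0005, 0], [0.0594, 0.0897, -0.0005, 0], [0.071, 0.0892, -0.0003, 0], [0.0824, 0.0867, -0.0002, 0], [0.0824, 0.0867, -0.0002, 0]]
  ]
}}

```text
t: 26.52
tcp_pos: [0.5677, 0.1825, 0.0982]
tool_rot: [0.896, 0.443, 0.006, -0.0]
force: [0.7, 0.1, -1.0]
finger_gap: 0.006
```

```bash
python3 -c "
from h import *
circ([350,360,370,380,390,400,410,420,430,440,448,456])
s=cam('side')
cv2.imwrite('pics/s8.png',cv2.resize(s['img'][100:190,231:351,::-1],None,fx=6,fy=6,interpolation=cv2.INTER_CUBIC))"
```

```text
t 26.52 tcp [0.5677 0.1825 0.0982] phi -18.1 r 0.0685 F [ 0.7  0.1 -1. ] tilt 0.74
[[0.0082, -0.0052, 0.0003, 0], [0.0181, -0.0114, 0.0004, 0], [0.0267, -0.0193, 0.0004, 0], [0.0338, -0.0285, 0.0004, 0], [0.0392, -0.0389, 0.0005, 0], [0.0427, -0.05, 0.0004, 0], [0.0443, -0.0616, 0.0004, 0], [0.0438, -0.0733, 0.0003, 0], [0.0413, -0.0847, 0.0002, 0], [0.0368, -0.0955, 0.0001, 0], [0.032, -0.1034, 0.0, 0], [0.026, -0.1107, -0.0001, 0]]
```

View pics/s8.png

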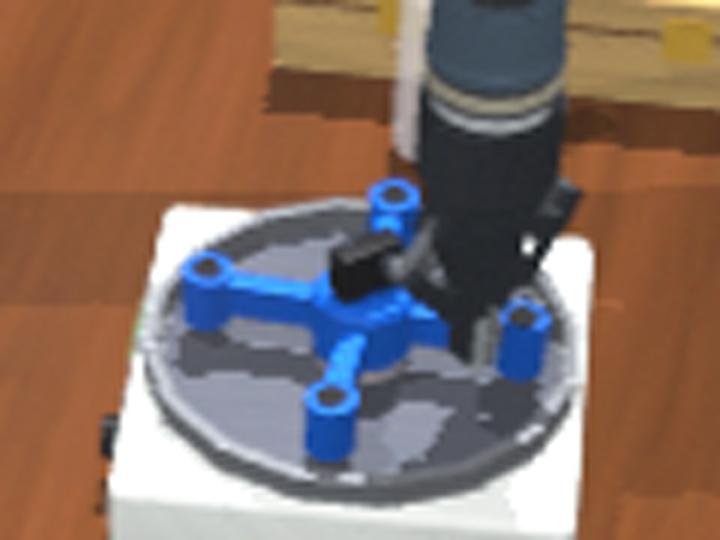

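Finger at 342°, pushed arm at about 0° (263° turned so far). Carrying on for the rest of the turn.

>>> {"method": "move_arm", "body": {
  "deltas": [
    [[0.0082, -0.0052, 0, 0], [0.0181, -0.0114, 0, 0], [0.0267, -0.0193, 0, 0], [0.0338, -0.0285, 0, 0], [0.0392, -0.0389, 0, 0], [0.0427, -0.05, 0, 0], [0.0443, -0.0616, 0, 0], [0.0438, -0.0733, 0, 0], [0.0413, -0.0847, 0, 0], [0.0368, -0.0955, 0, 0], [0.032, -0.1034, 0, 0], [0.026, -0.1107, 0, 0], [0.026, -0.1107, 0, 0]]
  ]
}}

```text
t: 27.65
tcp_pos: [0.4912, 0.2695, 0.0977]
tool_rot: [0.896, 0.443, 0.004, -0.001]
force: [1.0, 1.0, -0.1]
finger_gap: -0.0
```

```bash
python3 -c "
from h import *
circ([80,70])"
```

```text
t 27.65 tcp [0.4912 0.2695 0.0977] phi 99.8 r 0.0667 F [ 1.   1.  -0.1] tilt 0.45
[[0.0141, 0.0181, -0.0002, 0], [0.0186, 0.0289, -0.0001, 0]]
```

>>> {"method": "move_arm", "body": {
  "deltas": [
    [[0.007, 0.008, 0, 0], [0.0141, 0.0181, 0, 0], [0.016, 0.023, -0.002, 0], [0.016, 0.023, -0.03, 0], [0.016, 0.023, -0.065, 0], [0.016, 0.023, -0.1, 0], [0.016, 0.023, -0.135, 0], [0.016, 0.023, -0.16, 0], [0.016, 0.023, -0.16, 0]]
  ]
}}

```text
t: 28.4
tcp_pos: [0.5223, 0.2682, 0.2644]
tool_rot: [0.896, 0.443, 0.01, 0.0]
force: [0.4, 0.8, -0.5]
finger_gap: 0.002
```

```bash
python3 -c "
from h import *
plan((.4,-.05,.26))"
```

```text
t 28.4 tcp [0.5223 0.2682 0.2644] yaw 52.59 tilt 1.17 F [ 0.38  0.75 -0.53] T [-0.033  0.015  0.02 ] q6 -0.64 gap 0.002
delta [-0.3271  0.0962 -0.0006] turn 0
```

>>> {"method": "move_arm", "body": {
  "deltas": [
    [[-0.02, 0.006, -0.02, 0], [-0.055, 0.016, -0.02, 0], [-0.09, 0.026, -0.02, 0], [-0.125, 0.037, -0.02, 0], [-0.16, 0.047, -0.02, 0], [-0.195, 0.057, -0.02, 0], [-0.23, 0.068, -0.02, 0], [-0.265, 0.078, -0.02, 0], [-0.3, 0.088, -0.02, 0], [-0.32, 0.094, -0.02, 0], [-0.327, 0.096, -0.02, 0], [-0.327, 0.096, -0.02, 0], [-0.327, 0.096, -0.02, 0]]
  ]
}}

```text
t: 29.48
tcp_pos: [0.3997, -0.0499, 0.2792]
tool_rot: [0.897, 0.442, 0.01, -0.0]
force: [-0.2, 1.1, -0.4]
finger_gap: 0.003
```

```bash
python3 -c "
from h import *
plan((.4,-.05,.26))
s=cam('side');t=cam('top')
a=cv2.resize(s['img'][100:190,231:351,::-1],None,fx=6,fy=6,interpolation=cv2.INTER_CUBIC)
cv2.imwrite('pics/s9.png',a)
cv2.imwrite('pics/t9.png',cv2.resize(t['img'][174:264,100:260,::-1],None,fx=5,fy=5,interpolation=cv2.INTER_CUBIC))"
```

```text
t 29.48 tcp [ 0.3997 -0.0499  0.2792] yaw 52.5 tilt 1.18 F [-0.17  1.12 -0.37] T [0.018 0.029 0.033] q6 -1.34 gap 0.003
delta [-0.0003  0.0001  0.0192] turn 0
```

View pics/s9.png

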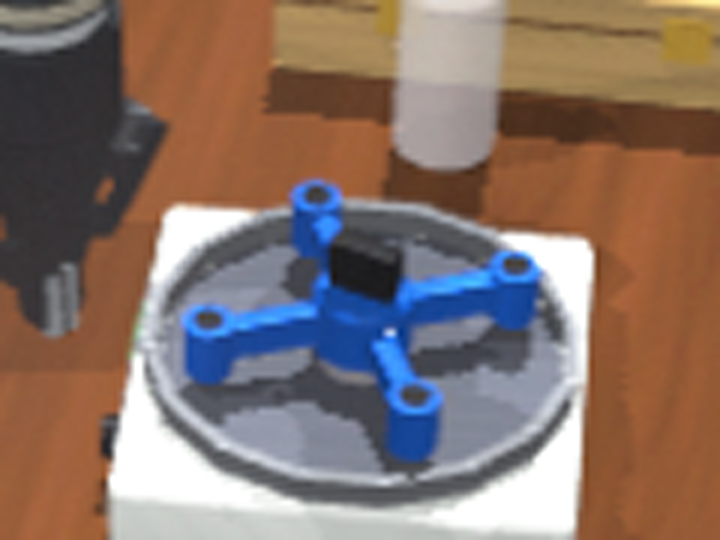

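View pics/t9.png

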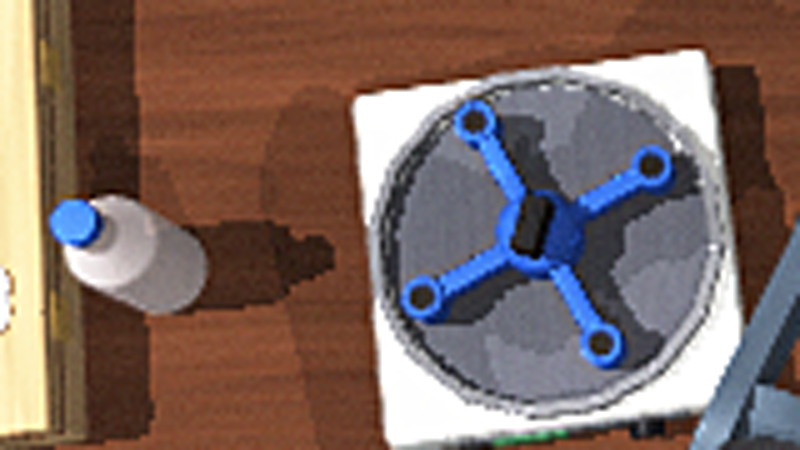

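```bash
cat > f9.py <<'E'
from h import *
from scipy.optimize import least_squares
s=cam('side');t=cam('top')
def go(d,uv,idx,fz):
    a0=np.radians(119)
    def m(v):
        a=v[2]+np.pi/2*np.array(idx); return proj(d,np.c_[v[0]+.088*np.cos(a),v[1]+.088*np.sin(a),np.full(4,v[3] if fz else .106)])
    r=least_squares(lambda v:(m(v)-uv).ravel(),[.5,.2,a0]+([.106] if fz else [])); print(r.x.round(4),np.degrees(r.x[2]).round(1),r.cost.round(3))
us=(np.array([(317,194),(210,320),(416,396),(517,264)])+.5)/6-.5+[231,100]
ut=(np.array([(476,121),(421,297),(601,343),(652,165)])+.5)/5-.5+[100,174]
for fz in(0,1):
    for o in((0,1,2,3),(3,0,1,2)): go(s,us,o,fz)
for o in((0,1,2,3),(3,0,1,2)): go(t,ut,o,0)
E
python3 f9.py
```

```text
[0.5031 0.2055 2.0808] 119.2 0.036
[0.5031 0.2055 3.6516] 209.2 0.036
[0.5037 0.2016 2.0808 0.1093] 119.2 0.028
[0.5037 0.2016 3.6516 0.1093] 209.2 0.028
[0.4996 0.2043 0.5032] 28.8 0.047
[0.4996 0.2043 2.074 ] 118.8 0.047
```

```bash
python3 -c "
from h import *
plan((.4,-.05,.26))
print(manip.sign_off())"
```

```text
t 29.68 tcp [ 0.3998 -0.049   0.2793] yaw 52.7 tilt 1.17 F [-0.59  0.21  0.22] T [ 0.003 -0.063 -0.015] q6 -1.34 gap 0.0
delta [-0.0011  0.0006  0.0193] turn 0
the job is handed in; nothing more can be done
None
```

I fitted the blue rotor on the spindle, pressed it home, turned it a little over one full turn anticlockwise, let it go and handed the job in at about 29.7 s. No verdict was reported.

- **Finding the angle:** The first sweep did not drop because the rotor sat about 2 mm off-centre in the grip. I found the centre by feel and swept again. It dropped over the square with the gripper at about 53°.
- **Pressing home:** I pressed it through the collar to a hard stop. The tool stood at z 0.1233 m, against 0.1233 m expected, under about 15 N (the limit is 60 N).
- **Turning:** I pushed one arm round with the closed gripper. The arm went from about 98° to 119° plus a full turn, roughly 381° or 6.6 rad. That figure comes from tracking the gripper and from the cup positions in both cameras. I had no reading of the spindle joint itself.
- **Final check:** The rotor looks level and centred on the flange, and the arm is clear of it. The bottle has not visibly moved. I never went near the carton or the spectacle case, and did not check them again.
- **What disagreed:**
  - The two cameras differ by about 4 to 8 mm in x on the same points.
  - The side camera put the cup tops at 0.103 m before the turn and 0.109 m after it, against 0.106 m expected. "Fully home" therefore rests on the hard stop I felt before turning, not on the pictures. I did not press again after the turn.

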